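# Make up two sampling kits in the pharmacy laboratory

## Task

Make up two sampling kits from the stock standing in a row in front of you. The film kit goes in the squarish three-compartment tray: forceps lying in the long compartment, closed petri dish flat in the larger square one, small bottle upright in the smallest. The granule kit goes in the long narrow tray: scoop lying flat in its long compartment, jar upright in its short one; set everything down without dropping it, and leave the tall bottle, the tube rack and the beaker where they stand.

Things in the scene. Friction and masses are not known exactly. Their poses are not given: they have to be found in the camera images.
- square_tray: Loose white tray, squarish, 141 x 156 mm (x, y), about 450 g, far row; origin centre of underside, x away from the robot within 0.2 rad, z up. Floor 3 mm, rim 9 mm, ribs 8 mm above underside, walls 3 mm. Compartments, size and centre (x, y, mm): long 52 x 150 at (41.5, 0), far side, along y; near side: larger square 80 x 86 at (-27.5, -32), smallest 80 x 61 at (-27.5, 44.5).
- long_tray: Loose white tray, long and narrow, 76 x 241 mm (x, y), about 400 g, far row; origin centre of underside, x away from the robot within 0.2 rad, z up. Floor 3 mm, rim 9 mm, rib 8 mm above underside, walls 3 mm. Compartments, size and centre (x, y, mm): long 70 x 160 at (0, -37.5), along y; short 70 x 72 at (0, 81.5).
- forceps: Steel forceps, one rigid piece lying on their side in the stock row: 120 mm long along x, joint at -x, tips at +x, 10 mm high (6 at the tips), about 35 g. Origin: underside, middle of the length, between the blades. Flat serrated finger grips, 18 mm across y, from x = -12 to +14 mm: take them there. x points away from the robot within 0.35 rad.
- scoop: White plastic flat-bottomed scoop lying open side up in the stock row, 130 mm long along x, about 30 g. Origin: underside, middle of the length. Handle: straight bar 12 mm wide (y), 11 mm high, x = -65 to +14 mm; bowl x = +14 to +65 mm, 34 mm wide, 20 mm high at its back. Grip the handle near x = -6 mm, clear of the bowl. x points away from the robot within 0.35 rad.
- petri_dish: Small glass petri dish, closed and sealed as one piece with a white paper disc inside: a round disc 60 mm in diameter, 16 mm high, about 45 g. Origin: centre of its underside; z up.
- small_bottle: Small amber glass bottle with black screw cap, standing upright: 28 mm in diameter, 55 mm high with cap, straight sides up to about 29 mm, about 35 g. Origin: centre of its underside; z up.
- jar: Squat white plastic ointment jar with white screw lid, standing upright: body 48 mm, lid (upper 14 mm) 50 mm in diameter, 42 mm high, about 60 g. Origin: centre of its underside; z up.
- tall_bottle: Taller, thicker amber bottle with black cap in the stock row: 40 mm in diameter, 78 mm high, about 110 g. Belongs to neither kit: leave it. Origin: centre of its underside; z up.
- tube_rack: White test-tube rack, 200 mm long along its x, 66 mm wide, with capped tubes up to 112 mm high, about 450 g, to one side of the trays. Leave it alone. Origin: centre of its underside.
- beaker: Empty glass beaker, 72 mm in diameter, 95 mm high, about 160 g, to one side of the trays. Leave it alone. Origin: centre of its underside.
There are look-alikes about, which are no part of the job. Of the things shaped like the jar, the white one is meant.

How it is judged:
At the end, for the whole second after the job is handed in: Square tray: forceps (centre within 18 mm of its compartment's), dish (11 mm), small bottle (18 mm); long tray: scoop (18 mm), jar (11 mm); each flat or upright within 0.045 rad on the floor of its own compartment, long things along it within 0.45 rad, at rest; trays flat, tall bottle standing (x of petri_dish in the frame of square_tray between -0.039 and -0.016 m and y of petri_dish in the frame of square_tray between -0.0465 and -0.0175 m and z of petri_dish in the frame of square_tray between 0.001 and 0.0055 m and angle between each of petri_dish, small_bottle, forceps, jar, scoop, square_tray, long_tray's own z axis and vertical below 0.045 rad and linear speed of each of petri_dish, small_bottle, forceps, jar, scoop below 0.02 m/s and angular speed of each of petri_dish, small_bottle, forceps, jar, scoop below 0.2 rad/s and x of small_bottle in the frame of square_tray between -0.055 and 0 m and y of small_bottle in the frame of square_tray between 0.0265 and 0.0625 m and z of small_bottle in the frame of square_tray between 0.001 and 0.0055 m and x of forceps in the frame of square_tray between 0.0235 and 0.0595 m and y of forceps in the frame of square_tray between -0.018 and 0.018 m and z of forceps in the frame of square_tray between 0.001 and 0.0055 m and angle between the x axis of forceps and the y axis of square_tray, either way round below 0.45 rad and x of jar in the frame of long_tray between -0.0115 and 0.0115 m and y of jar in the frame of long_tray between 0.069 and 0.094 m and z of jar in the frame of long_tray between 0.001 and 0.0055 m and x of scoop in the frame of long_tray between -0.0195 and 0.0195 m and y of scoop in the frame of long_tray between -0.0555 and -0.0195 m and z of scoop in the frame of long_tray between 0.001 and 0.0055 m and angle between the x axis of scoop and the y axis of long_tray, either way round below 0.45 rad and angle between tall_bottle's own z axis and vertical below 0.1 rad); the robot touches nothing.
It fails at once if a kit thing was dropped: it fell free faster than 0.7 m/s (a fall of about 25 mm), no finger on it ((linear speed of petri_dish above 0.7 m/s and contact force between the fingers and petri_dish below 0.05 N) or (linear speed of small_bottle above 0.7 m/s and contact force between the fingers and small_bottle below 0.05 N) or (linear speed of jar above 0.7 m/s and contact force between the fingers and jar below 0.05 N) or (linear speed of forceps above 0.7 m/s and contact force between the fingers and forceps below 0.05 N) or (linear speed of scoop above 0.7 m/s and contact force between the fingers and scoop below 0.05 N)).
It fails at once if the tall bottle was shifted more than 25 mm or tipped more than 20 degrees (distance of tall_bottle from where it was at the start of the episode above 0.025 m or angle between tall_bottle's own z axis and vertical above 0.35 rad).
It fails at once if the tube rack was shifted more than 25 mm or tipped more than 20 degrees (distance of tube_rack from where it was at the start of the episode above 0.025 m or angle between tube_rack's own z axis and vertical above 0.35 rad).
It fails at once if the beaker was shifted more than 25 mm or tipped more than 20 degrees (distance of beaker from where it was at the start of the episode above 0.025 m or angle between beaker's own z axis and vertical above 0.35 rad).
It also fails if it takes over 128 s, if anything falls off the work surface, if the arm or the gripper's body presses on something with over 40 N, if the wrist force passes 120 N, or if a joint passes its speed limit or range.

## Robot

A 7-joint arm with a two-finger parallel gripper is mounted at the origin on the work surface. World frame = base frame: x ahead of the robot, y to its left, z up, the work surface at z = 0. Lengths are in m, angles in rad, forces in N, time in s.
With the tool pointing down it reaches from about 0.35 to 0.9 m from the base axis. Payload 8.1 kg.
Tool frame: the origin (TCP) lies at the very end of the fingers, on their centre line; the grasp point (between the pads) lies arm.grip_point_offset behind it (arm.grip_point_offset is the distance from the TCP to the grasp point, in m); z points along the fingers, y is the line along which they close (so a half turn about z gives the same grasp; the last joint's range is limited). The gripper opens to 92 mm and grips with 3 to 60 N. Pads are 19 mm wide; open, the fingers measure 130 mm over their backs; the gripper's body (75 mm by 190 mm) begins 47 mm behind the grasp point.
Start: joints at [-1.273, 0.434, 0.025, 1.573, -0.012, 1.134, -0.075], TCP at [0.244, 0.575, 0.227] pointing down, gripper open.
Joint ranges: [-2.62, 2.62], [-0.44, 2.09], [-1.27, 1.32], [0.08, 2.57], [-1.32, 4.46], [0.12, 2], [-2.74, 2.74]. Speed limits (rad/s): [2.22, 2.22, 3.01, 3.01, 3.14, 3.14, 3.14].

## Interface

Orientations are given as a rotation vector (axis times angle).
In Python, from cell import arm gives the robot as it stands. The module is installed in compiled form; this text tells all that it offers.
- The arm moves only by the shell command python3 -m creep 'ROWS' [OPENING] [FORCE]. ROWS is JSON, a list of rows, each a list of 6 numbers: the shift along the tool's x, y, z scaled (see below), then the turn, a rotation vector about the tool's x, y, z scaled (see below). A call has 1 to 20 rows; each row shifts and turns the commanded pose from where the row before left it, along the tool's axes as they then stand; what a row does not reach is not made up. The controller multiplies each number of a shift by 0.4 m and each number of a turn by 120 degrees. A row lasts 1/12 s, in which the tool goes at most 41.7 mm and 7.16 degrees, less where a joint would pass 70% of its speed; a pose out of reach is approached as far as the arm can. A call with a number of a shift or a turn outside -1 to 1 is refused whole. A call with a gripper value outside its range is refused whole. OPENING is the closure, from -1 (fully open) to 1 (shut), set as the call begins (- or left out, the last holds). The fingers move at their own pace and stop on an object; FORCE is the grip in N (left out, the last holds). Time passes only in rows, so rows that do not move let the fingers close. It gives the time, the measured TCP pose, the force, the opening and the grip force at its end, in the units of the state.
- arm.observe(): the state, without advancing time (a new reading comes with each control period).
- arm.get_image(name): name is "scene" or "top" or "wrist"; returns a dict with "frame" (400x640x3 uint8, red, green, blue), "intrinsics" (3x3 intrinsics, pixels), "rvec" (rotation vector, rad) and "tvec" (3), from world to camera coordinates, as OpenCV has them; the wrist camera has in their place "mount" (4x4, takes a point from camera to tool coordinates, whose origin is the TCP and whose axes are the flange's). Camera axes: x right, y down, z forward; pixel columns grow to the right and rows downward; lengths in m; the calibration is good to about 2 mm. The wrist camera is an equidistant fisheye: a pixel r from the principal point sees the ray r / f radians off the axis. A picture is of the moment at which its call begins: read the wrist's pose just before it. There is no depth.
- arm.sign_off(): hands the job in; it is judged then, once.
The state is a dict: "clock": time; "joints": joint angles; "dq": joint speeds; "joint_efforts": joint torques, N m; "position": TCP position; "ee_rot": TCP orientation; "force": force on the tool from outside, world axes, zero at the start; "ft_torque": the same for the moment, N m; "width": opening from 0.0 (shut) to 1.0 (fully open); "gripper_force": force on a finger pad.
Only numpy, scipy, OpenCV 4.12 (cv2) and the standard library are available. Lean on these libraries where they do the work, as an engineer would, in place of code of your own. Each camera call takes 0.05 s, during which the arm holds its last target. There are 200 camera calls.

## Working session

There is one attempt and no reset: what is moved stays moved. The work goes in short steps, Python scripts to look and compute and a shell command to move; the robot and the scene stay as the last step left them, time stands still between calls to the robot, and variables do not carry over. Pictures are saved under pics/ and viewed, at most 14 in all, crops included, and the job is handed in when it is done.

```bash
mkdir -p pics
python3 - <<'E'
from cell import arm
import cv2,numpy as np
s=arm.observe();print({k:np.round(v,3).tolist() for k,v in s.items()},arm.grip_point_offset)
for n in("top","scene"):
    d=arm.get_image(n);cv2.imwrite(f"pics/{n}0.png",d["frame"][:,:,::-1]);print(n,np.round(d["intrinsics"],1).tolist(),d["rvec"],d["tvec"])
d=arm.get_image("wrist");print(d["mount"],d["intrinsics"])
E
```

```text
{'clock': 0.0, 'joints': [-1.273, 0.435, 0.025, 1.574, -0.012, 1.134, -0.075], 'dq': [0.0, 0.0, 0.001, 0.0, 0.001, -0.002, 0.0], 'joint_efforts': [0.002, -66.783, 0.986, -31.446, -0.06, 0.043, 0.0], 'position': [0.244, 0.575, 0.226], 'ee_rot': [-0.625, -3.079, 0.002], 'force': [-0.021, -0.365, 0.508], 'ft_torque': [0.0, 0.014, 0.031], 'gripper_force': 0.0, 'width': 1.005} 0.0188
top [[379.1, 0.0, 321.7], [0.0, 379.1, 199.5], [0.0, 0.0, 1.0]] [ 2.10205098 -2.14416392  0.16735288] [0.02079261 0.49892908 1.2086121 ]
scene [[429.1, 0.0, 321.0], [0.0, 429.1, 194.1], [0.0, 0.0, 1.0]] [ 0.80230083  2.39558077 -1.30589555] [ 0.39500462 -0.11575382  1.53313638]
[[ 2.04411543e-04 -9.55395502e-01 -2.95329294e-01  8.22258177e-02]
 [ 9.99999979e-01  1.95879181e-04  5.84752376e-05  4.30881130e-04]
 [ 1.98188119e-06 -2.95329300e-01  9.55395523e-01 -1.58236543e-01]
 [ 0.00000000e+00  0.00000000e+00  0.00000000e+00  1.00000000e+00]] [[309.70691629   0.         326.54273611]
 [  0.         309.70691629 195.49551664]
 [  0.           0.           1.        ]]
```

View pics/top0.png

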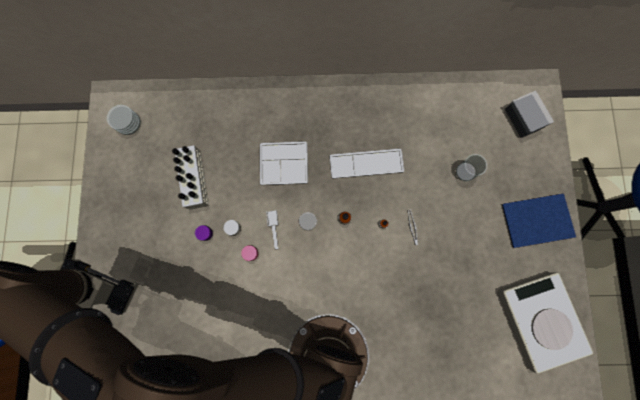

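View pics/scene0.png

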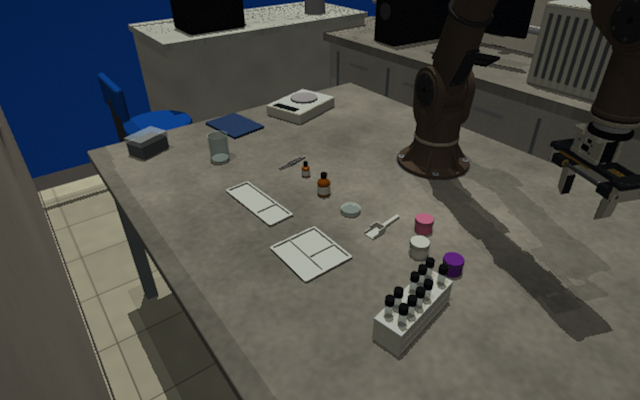

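```bash
cat > h.py <<'E'
import numpy as np,cv2
from cell import arm
from scipy.spatial.transform import Rotation as R
def top(px,z,name="top"):
    d=arm.get_image(name);K=np.array(d["intrinsics"]);Rm=R.from_rotvec(np.ravel(d["rvec"])).as_matrix();t=np.ravel(d["tvec"])
    c=-Rm.T@t;out=[]
    for p,zz in zip(px,np.broadcast_to(z,len(px))):
        v=Rm.T@np.linalg.inv(K)@[p[0],p[1],1];out.append(c+v*(zz-c[2])/v[2])
    return np.array(out)
def wrist(fn,scale=1,crop=None):
    """save picture, remember pose"""
    s=arm.observe();d=arm.get_image("wrist")
    np.savez(fn+".npz",p=s["position"],r=s["ee_rot"],m=d["mount"],K=d["intrinsics"]);f=d["frame"][:,:,::-1]
    cv2.imwrite(fn+"_raw.png",f)
    if crop: x0,y0,x1,y1=crop;f=f[y0:y1,x0:x1]
    cv2.imwrite(fn+".png",cv2.resize(f,None,fx=scale,fy=scale,interpolation=cv2.INTER_CUBIC))
def wpos(fn,px,z):
    q=np.load(fn+".npz");K=q["K"];M=q["m"];Rt=R.from_rotvec(q["r"]).as_matrix();out=[]
    for p,zz in zip(px,np.broadcast_to(z,len(px))):
        u=np.array([p[0]-K[0,2],p[1]-K[1,2]]);r=np.hypot(*u);th=r/K[0,0]
        v=np.r_[np.sin(th)*u/max(r,1e-9),np.cos(th)]
        v=Rt@M[:3,:3]@v;c=np.array(q["p"])+Rt@M[:3,3];out.append(c+v*(zz-c[2])/v[2])
    return np.array(out)
def go(x,y,z,yaw=None):
    """print what remains to a TCP pose; yaw = world angle of tool's closing line y (mod pi)"""
    s=arm.observe();Rt=R.from_rotvec(s["ee_rot"]).as_matrix();d=np.array([x,y,z])-s["position"]
    ya=np.arctan2(Rt[1,1],Rt[0,1])
    print("pos",np.round(s["position"],4),"yaw",round(ya,3),"tilt",np.round(Rt[:2,2],4),"w",round(s["width"],3),"q7",np.round(s["joints"][6],2),"t",s["clock"])
    print("tool shift/0.4:",np.round(Rt.T@d/0.4,4),"dist",np.round(np.linalg.norm(d),3))
    if yaw is not None:
        e=(yaw-ya+np.pi/2)%np.pi-np.pi/2
        Rd=R.from_euler('z',e).as_matrix()@Rt
        # make vertical
        yv=Rd[:,1].copy();yv[2]=0;yv/=np.linalg.norm(yv);zv=np.array([0,0,-1.]);Rd=np.c_[np.cross(yv,zv),yv,zv]
        print("turn rad world",round(e,3),"units:",np.round(R.from_matrix(Rt.T@Rd).as_rotvec()/np.deg2rad(120),4))
        print("if turned first, tool shift:",np.round(Rd.T@d/0.4,4))
E
python3 - <<'E'
from h import *
P=dict(sq=(284,163,.008),lt=(367,164,.008),jar=(231,228,.042),scoop=(273,230,.01),dish=(308,221,.016),tall=(344,217,.078),small=(383,224,.055),forc=(412,227,.008),beaker=(465,170,.0),rack=(188,176,.06))
w=top([v[:2] for v in P.values()],[v[2] for v in P.values()])
for k,v in zip(P,w):print(k,v.round(3))
i=cv2.imread("pics/top0.png")[130:265,165:445]
cv2.imwrite("pics/crop1.png",cv2.resize(i,(800,386),interpolation=cv2.INTER_CUBIC))
E
```

```text
sq [0.636 0.14  0.008]
lt [ 0.626 -0.147  0.008]
jar [0.411 0.31  0.042]
scoop [0.405 0.177 0.01 ]
dish [0.432 0.059 0.016]
tall [ 0.435 -0.059  0.078]
small [ 0.413 -0.185  0.055]
forc [ 0.406 -0.288  0.008]
beaker [ 0.599 -0.483  0.   ]
rack [0.585 0.453 0.06 ]
```

View pics/crop1.png

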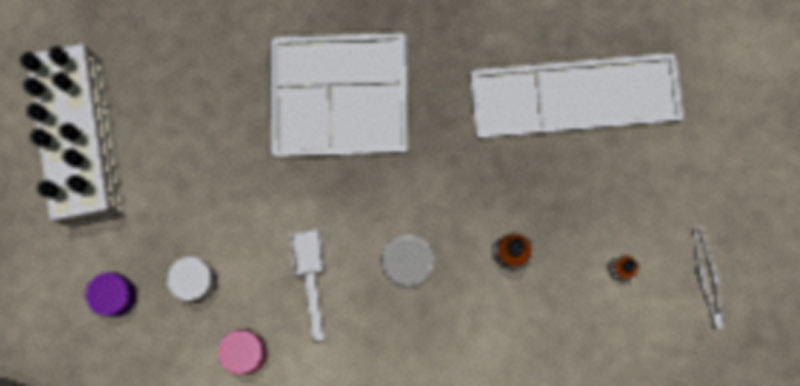

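The crop shows the jar candidates: white at (190,278), purple at (110,295) and pink at (241,352). I choose the white one. The bottle candidates are a tall one at (514,250) and a small one at (624,267). I choose the small one for the kit. The square tray spans (273,37) to (407,154) and the long tray (472,71) to (682,121).

Run:
```python
from h import *
def f(l,z):
    s=800/280
    return top([(165+(a+.5)/s-.5,130+(b+.5)/s-.5) for a,b in l],z)
for n,l in (("sq",[(273,37),(405,34),(407,154),(273,155)]),("lt",[(472,71),(675,55),(682,121),(478,136)])):
    w=f(l,.009);print(n,w.mean(0).round(4),"x-edge ang(y)",[round(float(np.arctan2(*(w[i]-w[j])[[1,0]])-np.pi/2),3) for i,j in((0,1),(3,2))],[np.linalg.norm(w[i]-w[(i+1)%4]).round(4) for i in range(4)])
for n,l,z in(("scoop",[(305,232),(319,339)],.012),("forc",[(697,230),(718,327)],.007)):
    w=f(l,z);d=w[0]-w[1];print(n,w.mean(0).round(4),np.arctan2(d[1],d[0]).round(3),np.linalg.norm(d).round(4))
for n,l,z in(("jar",(190,278),.042),("dish",(408,261),.014),("small cap",(627,266),.055),("tall cap",(515,247),.078)):print(n,f([l],z).round(4))
go(.411,.27,.20,np.pi/2)
```

```text
sq [0.6373 0.1415 0.009 ] x-edge ang(y) [-0.001, -0.015] [np.float64(0.1617), np.float64(0.15), np.float64(0.161), np.float64(0.1478)]
lt [ 0.6291 -0.1452  0.009 ] x-edge ang(y) [0.058, 0.053] [np.float64(0.2468), np.float64(0.0825), np.float64(0.2452), np.float64(0.0812)]
scoop [0.4064 0.1736 0.012 ] 0.133 0.1271
forc [ 0.4057 -0.2895  0.007 ] 0.154 0.1155
jar [[0.4143 0.3096 0.042 ]]
dish [[0.4322 0.0605 0.014 ]]
small cap [[ 0.4166 -0.1892  0.055 ]]
tall cap [[ 0.4378 -0.0624  0.078 ]]
pos [0.2439 0.5755 0.2268] yaw 1.17 tilt [0.     0.0001] w 0.998 q7 -0.08 t 0.6
tool shift/0.4: [-0.6827 -0.5401  0.0669] dist 0.349
turn rad world 0.401 units: [ 0.      0.     -0.1914]
if turned first, tool shift: [-0.4178 -0.7637  0.0669]
```

```bash
python3 -m creep '[[0,0,0,0,0,-0.048],[0,0,0,0,0,-0.048],[0,0,0,0,0,-0.048],[0,0,0,0,0,-0.0474],[-0.0425,-0.0665,0.0143,0,0,0],[-0.0425,-0.0665,0.0143,0,0,0],[-0.0425,-0.0665,0.0143,0,0,0],[-0.0425,-0.0665,0.0143,0,0,0],[-0.0425,-0.0665,0.0143,0,0,0],[-0.0425,-0.0665,0.0143,0,0,0],[-0.0425,-0.0665,0.0143,0,0,0],[-0.0425,-0.0665,0.0143,0,0,0],[-0.0425,-0.0665,0.0143,0,0,0],[-0.0425,-0.0665,0.0143,0,0,0],[0,0,0,0,0,0],[0,0,0,0,0,0]]' -0.52
python3 - <<'E'
from h import *
go(.4143,.3096,.17,np.pi/2)
wrist("pics/w1",1.25)
E
```

```text
clock: 1.93
position: [0.4149, 0.3076, 0.1694]
ee_rot: [0.007, 3.142, -0.001]
force: [0.5, 0.7, 0.9]
width: 0.758
gripper_force: 0.0
pos [0.4149 0.3076 0.1694] yaw 1.567 tilt [ 0.0001 -0.0007] w 0.758 q7 0.83 t 1.9333
tool shift/0.4: [ 0.0016  0.0051 -0.0014] dist 0.002
turn rad world 0.004 units: [-0.0003  0.     -0.002 ]
if turned first, tool shift: [ 0.0016  0.0051 -0.0014]
```

View pics/w1.png

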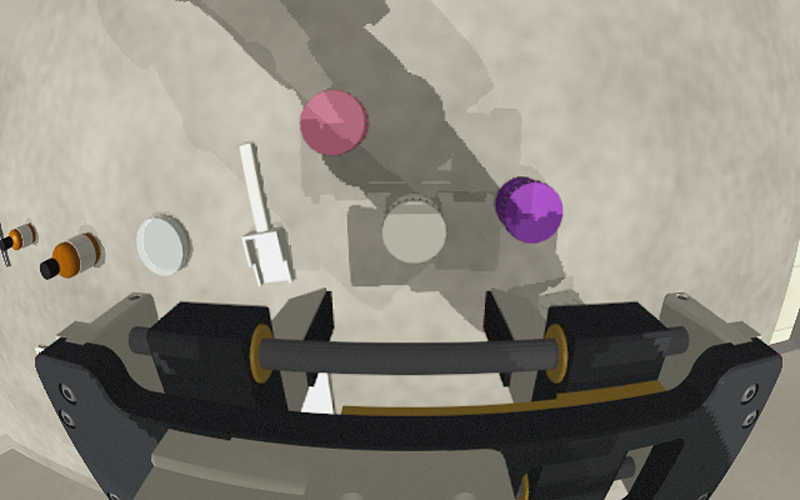

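The wrist picture shows the white jar lid at (414,231), purple at (530,212) and pink at (334,122). The scoop runs from its handle end at (248,146) to its bowl front near (273,281), and the dish is at (163,245).

Run:
```python
from h import *
f=lambda l,z:wpos("pics/w1",[((a+.5)/1.25-.5,(b+.5)/1.25-.5) for a,b in l],z)
print("jar,purple",f([(414,231),(533,212)],.042).round(4))
w=f([(248,145),(279,281)],[.008,.008]);d=w[1]-w[0];print("scoop",w.round(4),w.mean(0),np.arctan2(d[1],d[0]),np.linalg.norm(d))
print("dish",f([(164,245)],.012).round(4))
```

```text
jar,purple [[0.4106 0.3131 0.042 ]
 [0.3952 0.4062 0.042 ]]
scoop [[0.3412 0.1702 0.008 ]
 [0.4669 0.1883 0.008 ]] [0.40407506 0.1792818  0.008     ] 0.14282796325447653 0.12699990358996993
dish [[0.4303 0.0669 0.012 ]]
```

```bash
python3 -m creep '[[0.0085,0.011,0.06,0,0,0],[0,0,0.07,0,0,0],[0,0,0.07,0,0,0],[0,0,0.07,0,0,0],[0,0,0.06,0,0,0],[0,0,0.04,0,0,0],[0,0,0.0185,0,0,0],[0,0,0,0,0,0],[0,0,0,0,0,0]]'; python3 -m creep '[[0,0,0,0,0,0],[0,0,0,0,0,0],[0,0,0,0,0,0],[0,0,0,0,0,0],[0,0,0,0,0,0],[0,0,0,0,0,0]]' 1 15
```

```text
clock: 2.73
position: [0.4102, 0.315, 0.0145]
ee_rot: [0.002, -3.142, -0.001]
force: [-0.3, 0.4, -0.1]
width: 0.764
gripper_force: 0.0
clock: 3.23
position: [0.4109, 0.3142, 0.0149]
ee_rot: [0.0, 3.141, 0.002]
force: [-0.8, -0.9, 7.8]
width: 0.539
gripper_force: 15.0
```

```bash
python3 -m creep '[[0,0,-0.04,0,0,0],[0,0,-0.09,0,0,0],[0,0,-0.1,0,0,0],[0,0,-0.1,0,0,0],[0,0,-0.09,0,0,0],[-0.058,-0.0655,0,0,0,0],[-0.058,-0.0655,0,0,0,0],[-0.058,-0.0655,0,0,0,0],[-0.058,-0.0655,0,0,0,0],[-0.058,-0.0655,0,0,0,0],[-0.058,-0.0655,0,0,0,0],[-0.058,-0.0655,0,0,0,0],[-0.058,-0.0655,0,0,0,0],[-0.058,-0.0655,0,0,0,0],[-0.058,-0.0655,0,0,0,0],[-0.058,-0.0655,0,0,0,0],[-0.058,-0.0655,0,0,0,0],[0,0,0,0,0,0],[0,0,0,0,0,0],[0,0,0,0,0,0]]'
python3 - <<'E'
from h import *
go(.6245,-.0637,.05,np.pi/2)
wrist("pics/w2",1.25)
E
```

```text
clock: 4.9
position: [0.6884, -0.0002, 0.1817]
ee_rot: [-0.0, -3.141, -0.001]
force: [-0.7, -0.1, -0.3]
width: 0.539
gripper_force: 15.0
pos [ 6.884e-01 -2.000e-04  1.817e-01] yaw 1.571 tilt [-0.001   0.0007] w 0.539 q7 1.56 t 4.9
tool shift/0.4: [ 0.1594 -0.1591  0.3293] dist 0.16
turn rad world 0.0 units: [ 0.0003 -0.0005 -0.0001]
if turned first, tool shift: [ 0.1598 -0.1588  0.3293]
```

View pics/w2.png

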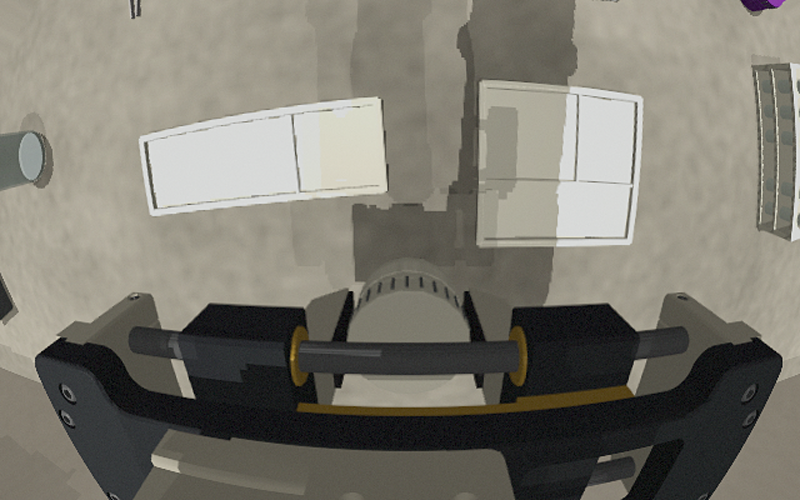

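The wrist view shows the long tray with outer corners (381,97), (387,191), (152,214) and (138,136). The square tray's corners are (479,81), (642,95), (631,246) and (477,247), and the jar is held upright.

```bash
cat >> h.py <<'E'
def tray(fn,sx,sy,l,s=1.25):
    """l: corners px for local (-,+),(-,-),(+,-),(+,+) ; returns centre, angle, residual"""
    w=wpos(fn,[((a+.5)/s-.5,(b+.5)/s-.5) for a,b in l],.009)[:,:2]
    L=np.array([(-1,1),(-1,-1),(1,-1),(1,1)])*[sx/2,sy/2]
    H=(w-w.mean(0)).T@L;a=np.arctan2(H[1,0]-H[0,1],H[0,0]+H[1,1])
    c,s_=np.cos(a),np.sin(a);Q=np.array([[c,-s_],[s_,c]])
    return w.mean(0),a,(w-w.mean(0)-L@Q.T),Q
E
python3 - <<'E'
from h import *
c,a,r,Q=tray("pics/w2",.076,.241,[(381,97),(138,136),(152,214),(387,191)])
print("long",c.round(4),a.round(4),"\n",r.round(4));print("short",c+Q@[0,.0815],"longc",c+Q@[0,-.0375])
c,a,r,Q=tray("pics/w2",.141,.156,[(642,95),(479,81),(477,247),(631,246)])
print("sq",c.round(4),a.round(4),"\n",r.round(4));print("long",c+Q@[.0415,0],"dish",c+Q@[-.0275,-.032],"bottle",c+Q@[-.0275,.0445])
E
```

```text
long [ 0.6275 -0.1428] 0.0642 
 [[-0.0026  0.0033]
 [-0.0027 -0.0049]
 [ 0.0027 -0.0012]
 [ 0.0026  0.0029]]
short [ 0.62224147 -0.06146328] longc [ 0.62987792 -0.180218  ]
sq [0.6364 0.1435] 0.0161 
 [[-0.0046  0.003 ]
 [-0.0031 -0.0034]
 [ 0.0029 -0.0032]
 [ 0.0047  0.0036]]
long [0.67784578 0.1441367 ] dish [0.60937097 0.11102777] bottle [0.6081369  0.18751782]
```

```bash
python3 -m creep '[[0.055,-0.052,0,0,0,0],[0.055,-0.052,0,0,0,0],[0.0535,-0.0505,0.03,0,0,0],[0,0,0.07,0,0,0],[0,0,0.08,0,0,0],[0,0,0.08,0,0,0],[0,0,0.06,0,0,0],[0,0,0,0,0,0],[0,0,0,0,0,0],[0,0,0,0,0,0]]'
python3 - <<'E'
from h import *
go(.623,-.062,.0185)
E
```

```text
clock: 5.78
position: [0.6244, -0.0615, 0.0558]
ee_rot: [-0.002, 3.14, 0.0]
force: [0.6, -0.1, 0.4]
width: 0.537
gripper_force: 15.0
pos [ 0.6244 -0.0615  0.0558] yaw 1.572 tilt [0.002  0.0003] w 0.537 q7 1.67 t 5.7833
tool shift/0.4: [ 0.0036 -0.0013  0.0933] dist 0.037
```

```bash
python3 -m creep '[[0.0036,0,0.04,0,0,0],[0,0,0.03,0,0,0],[0,0,0.015,0,0,0],[0,0,0.0075,0,0,0],[0,0,0,0,0,0],[0,0,0,0,0,0],[0,0,0,0,0,0]]'; python3 -m creep '[[0,0,0,0,0,0],[0,0,0,0,0,0],[0,0,0,0,0,0],[0,0,0,0,0,0],[0,0,-0.03,0,0,0],[0,0,-0.06,0,0,0],[0,0,-0.09,0,0,0],[0,0,-0.1,0,0,0],[0,0,-0.1,0,0,0],[0,0,0,0,0,0],[0,0,0,0,0,0]]' -0.413
python3 - <<'E'
from h import *
go(.41,.175,.17,np.pi/2+.138)
E
```

```text
clock: 6.37
position: [0.6224, -0.0624, 0.0176]
ee_rot: [0.0, 3.141, -0.0]
force: [0.3, -0.1, -1.6]
width: 0.541
gripper_force: 15.0
clock: 7.28
position: [0.6239, -0.0625, 0.1729]
ee_rot: [0.0, 3.135, -0.0]
force: [0.4, 0.4, -0.4]
width: 0.709
gripper_force: 0.0
pos [ 0.6239 -0.0625  0.1729] yaw 1.571 tilt [ 0.0064 -0.    ] w 0.709 q7 1.65 t 7.2833
tool shift/0.4: [0.5347 0.5937 0.0039] dist 0.32
turn rad world 0.138 units: [-0.0002  0.003  -0.0659]
if turned first, tool shift: [0.4479 0.6617 0.0073]
```

```bash
python3 -m creep '[[0.069,0.045,0.008,0,0,0],[0.069,0.045,0.008,0,0,0],[0.069,0.045,0.008,0,0,0],[0.069,0.045,0.008,0,0,0],[0.069,0.045,0.008,0,0,0],[0.069,0.045,0.008,0,0,0],[0.069,0.045,0.008,0,0,0],[0,0,0,0,0,0],[0,0,0,0,0,0],[0,0,0,0,0,0]]' -0.63
python3 - <<'E'
from h import *
go(.431,.063,.008,np.pi/2)
wrist("pics/w3",1.25)
E
```

```text
clock: 8.12
position: [0.4289, 0.0634, 0.1466]
ee_rot: [0.0, -3.141, 0.0]
force: [-0.5, -0.4, -0.4]
width: 0.814
gripper_force: 0.0
pos [0.4289 0.0634 0.1466] yaw 1.571 tilt [-0.0002 -0.0003] w 0.814 q7 1.33 t 8.1167
tool shift/0.4: [-0.0052 -0.001   0.3464] dist 0.139
turn rad world -0.0 units: [-0.0001 -0.0001  0.0001]
if turned first, tool shift: [-0.0052 -0.0011  0.3464]
```

View pics/w3.png

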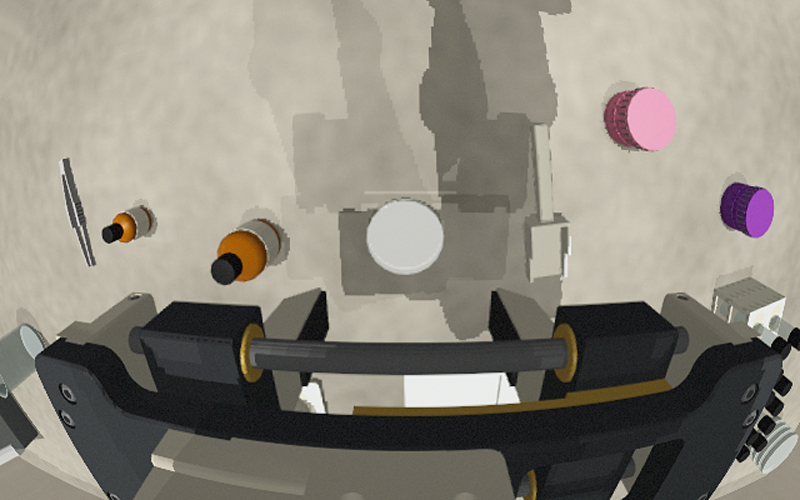

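The dish's top centre is at (405,235). The scoop handle end is at (541,124) and its bowl front near (545,280). The tall bottle's cap is at (227,268), the small bottle's cap at (112,233), and the forceps run from (66,160) to (92,264).

Run:
```python
from h import *
f=lambda l,z:wpos("pics/w3",[((a+.5)/1.25-.5,(b+.5)/1.25-.5) for a,b in l],z)
print("dish",f([(405,234)],.016).round(4))
w=f([(541,124),(546,280)],[.008,.008]);d=w[1]-w[0];print("scoop",w.round(4),w.mean(0),np.arctan2(d[1],d[0]),np.linalg.norm(d))
print("small,tall",f([(112,233)],.055).round(4),f([(225,268)],.078).round(4))
w=f([(66,160),(92,264)],[.005,.003]);d=w[1]-w[0];print("forc",w.round(4),w.mean(0),np.arctan2(d[1],d[0]),np.linalg.norm(d))
```

```text
dish [[0.4278 0.0621 0.016 ]]
scoop [[0.3398 0.1686 0.008 ]
 [0.4709 0.1839 0.008 ]] [0.40534963 0.17626011 0.008     ] 0.11641551681066806 0.13190627600526425
small,tall [[ 0.4143 -0.1839  0.055 ]] [[ 0.4339 -0.0597  0.078 ]]
forc [[ 0.3473 -0.2939  0.005 ]
 [ 0.4627 -0.2794  0.003 ]] [ 0.40500315 -0.28666665  0.004     ] 0.12463878957023702 0.11635235779740331
```

```bash
python3 -m creep '[[-0.001,-0.0015,0.05,0,0,0],[0,0,0.07,0,0,0],[0,0,0.08,0,0,0],[0,0,0.07,0,0,0],[0,0,0.05,0,0,0],[0,0,0.025,0,0,0],[0,0,0,0,0,0],[0,0,0,0,0,0],[0,0,0,0,0,0]]'; python3 -m creep '[[0,0,0,0,0,0],[0,0,0,0,0,0],[0,0,0,0,0,0],[0,0,0,0,0,0],[0,0,0,0,0,0],[0,0,0,0,0,0]]' 1 15;python3 - <<'E'
from h import *
go(.61,.1105,.06,np.pi/2+.01)
E
```

```text
clock: 8.92
position: [0.4302, 0.0627, 0.0092]
ee_rot: [0.002, 3.141, 0.0]
force: [0.2, -0.2, 0.4]
width: 0.812
gripper_force: 0.0
clock: 9.42
position: [0.4298, 0.0631, 0.0094]
ee_rot: [0.0, 3.14, 0.0]
force: [-0.6, 0.1, 7.1]
width: 0.645
gripper_force: 15.0
pos [0.4298 0.0631 0.0094] yaw 1.571 tilt [0.0013 0.0003] w 0.645 q7 1.36 t 9.4167
tool shift/0.4: [-0.4507  0.1184 -0.126 ] dist 0.193
turn rad world 0.01 units: [ 0.0001  0.0006 -0.0048]
if turned first, tool shift: [-0.4517  0.1139 -0.1266]
```

```bash
python3 -m creep '[[0,0,-0.03,0,0,0],[0,0,-0.07,0,0,0],[0,0,-0.08,0,0,0],[-0.075,0.0196,-0.02,0,0,0],[-0.075,0.0196,0,0,0,0],[-0.075,0.0196,0,0,0,0],[-0.075,0.0196,0,0,0,0],[-0.075,0.0196,0,0,0,0],[-0.075,0.0196,0.02,0,0,-0.0048],[0,0,0.06,0,0,0],[0,0,0.03,0,0,0],[0,0,0,0,0,0],[0,0,0,0,0,0],[0,0,0,0,0,0]]'
python3 - <<'E'
from h import *
go(.61,.1105,.0134,np.pi/2+.01)
E
```

```text
clock: 10.58
position: [0.6089, 0.1099, 0.0456]
ee_rot: [-0.015, 3.141, 0.0]
force: [0.8, 0.1, 0.5]
width: 0.644
gripper_force: 15.0
pos [0.6089 0.1099 0.0456] yaw 1.581 tilt [0.0001 0.    ] w 0.644 q7 1.37 t 10.5833
tool shift/0.4: [-0.0028  0.0014  0.0804] dist 0.032
turn rad world 0.0 units: [ 0.      0.     -0.0001]
if turned first, tool shift: [-0.0028  0.0014  0.0804]
```

```bash
python3 -m creep '[[-0.0015,0.0014,0.03,0,0,0],[0,0,0.03,0,0,0],[0,0,0.013,0,0,0],[0,0,0.006,0,0,0],[0,0,0,0,0,0],[0,0,0,0,0,0],[0,0,0,0,0,0]]'; python3 -m creep '[[0,0,0,0,0,0],[0,0,0,0,0,0],[0,0,0,0,0,0],[0,0,0,0,0,0],[0,0,-0.03,0,0,0],[0,0,-0.06,0,0,0],[0,0,-0.09,0,0,0],[0,0,-0.1,0,0,0],[0,0,-0.1,0,0,0],[0,0,0,0,0,0],[0,0,0,0,0,0]]' -0.52
python3 - <<'E'
from h import *
go(.415,.178,.15,np.pi/2+.135)
E
```

```text
clock: 11.17
position: [0.6098, 0.1106, 0.013]
ee_rot: [0.016, -3.141, 0.0]
force: [-0.2, 0.2, -0.1]
width: 0.648
gripper_force: 15.0
clock: 12.08
position: [0.6116, 0.111, 0.169]
ee_rot: [-0.016, 3.135, 0.003]
force: [-0.2, -0.5, -1.3]
width: 0.76
gripper_force: 0.0
pos [0.6116 0.111  0.169 ] yaw 1.581 tilt [0.0062 0.0018] w 0.76 q7 1.36 t 12.0833
tool shift/0.4: [0.4902 0.1722 0.0446] dist 0.209
turn rad world 0.125 units: [ 0.0006  0.003  -0.0597]
if turned first, tool shift: [0.4646 0.232  0.0474]
```

```bash
python3 -m creep '[[0,0,0,0,0,-0.029],[0,0,0,0,0,-0.0293],[0.0722,0.0329,0.0246,0,0,0],[0.0722,0.0329,0.0246,0,0,0],[0.0722,0.0329,0.0246,0,0,0],[0.0722,0.0329,0.0246,0,0,0],[0.0722,0.0329,0.0246,0,0,0],[0.0722,0.0329,0.0246,0,0,0],[0.0722,0.0329,0.0246,0,0,0],[0,0,0,0,0,0],[0,0,0,0,0,0],[0,0,0,0,0,0]]' 0
python3 - <<'E'
from h import *
go(.399,.1757,.003,np.pi/2+.132)
wrist("pics/w4",2,(220,60,440,250))
E
```

```text
clock: 13.08
position: [0.3975, 0.1752, 0.0961]
ee_rot: [0.208, -3.135, 0.0]
force: [0.5, 0.4, -0.0]
width: 0.502
gripper_force: 0.0
pos [0.3975 0.1752 0.0961] yaw 1.703 tilt [-0.0001 -0.0003] w 0.502 q7 1.17 t 13.0833
tool shift/0.4: [-0.0039  0.0007  0.2329] dist 0.093
turn rad world -0.0 units: [-0.0001 -0.      0.0002]
if turned first, tool shift: [-0.0038  0.0007  0.2329]
```

View pics/w4.png

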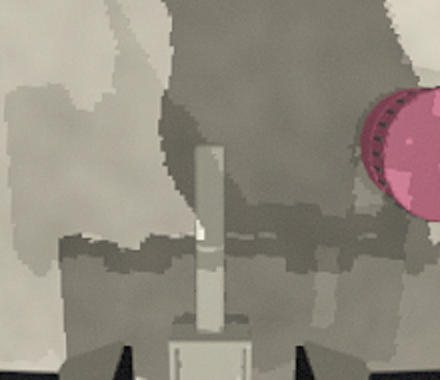

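The handle is parallel to the fingers. Its end is at crop (210,147) and the bowl begins at (210,333), midway between the fingers at 130 and 298.

Run:
```python
from h import *
w=wpos("pics/w4",[(220+210/2,60+147/2),(220+210/2,60+333/2)],.011);d=w[1]-w[0];L=np.linalg.norm(d);a=np.arctan2(d[1],d[0])
print(w.round(4),L,a,"grip",w[0]+d/L*.059)
g=w[0]+d/L*.059;go(g[0],g[1],.003,np.pi/2+a)
```

```text
[[0.3406 0.1679 0.011 ]
 [0.4185 0.1782 0.011 ]] 0.07854176003444818 0.13136645996298518 grip [0.39908458 0.17561234 0.011     ]
pos [0.3982 0.1752 0.0963] yaw 1.702 tilt [0.0006 0.    ] w 0.497 q7 1.17 t 13.1333
tool shift/0.4: [-0.0023  0.0008  0.2333] dist 0.093
turn rad world -0.0 units: [-0.      0.0003  0.0001]
if turned first, tool shift: [-0.0024  0.0008  0.2333]
```

Excellent agreement. Grip it.

```bash
python3 -m creep '[[-0.0024,0.0008,0.07,0,0,0],[0,0,0.08,0,0,0],[0,0,0.05,0,0,0],[0,0,0.02,0,0,0],[0,0,0.0125,0,0,0],[0,0,0,0,0,0],[0,0,0,0,0,0]]'; python3 -m creep '[[0,0,0,0,0,0],[0,0,0,0,0,0],[0,0,0,0,0,0],[0,0,0,0,0,0],[0,0,0,0,0,0],[0,0,0,0,0,0],[0,0,0,0,0,0],[0,0,0,0,0,0]]' 1 15;python3 - <<'E'
from h import *
go(.63,-.179,.10,.06)
E
```

```text
clock: 13.72
position: [0.399, 0.1759, 0.0039]
ee_rot: [-0.206, 3.134, 0.001]
force: [0.8, -0.7, -0.8]
width: 0.498
gripper_force: 0.0
clock: 14.38
position: [0.3983, 0.1759, 0.0034]
ee_rot: [-0.207, 3.134, 0.0]
force: [-1.8, -0.6, 6.0]
width: 0.129
gripper_force: 15.0
pos [0.3983 0.1759 0.0034] yaw 1.703 tilt [0.0002 0.0002] w 0.129 q7 1.16 t 14.3833
tool shift/0.4: [-0.4574 -0.9557 -0.2414] dist 0.435
turn rad world 1.499 units: [-0.000e+00  1.000e-04 -7.156e-01]
if turned first, tool shift: [ 0.9203 -0.525  -0.2414]
```

```bash
python3 -m creep '[[0,0,-0.03,0,0,0],[0,0,-0.07,0,0,0],[0,0,-0.08,0,0,0.056],[0,0,-0.07,0,0,0.056],[0,0,-0.03,0,0,0.056],[0,0,0,0,0,0.056],[0,0,0,0,0,0.056],[0,0,0,0,0,0.056],[0,0,0,0,0,0.056],[0,0,0,0,0,0.056],[0,0,0,0,0,0.056],[0,0,0,0,0,0.056],[0,0,0,0,0,0.056],[0,0,0,0,0,0.056],[0,0,0,0,0,0.056],[0,0,0,0,0,0.056],[0,0,0,0,0,0],[0,0,0,0,0,0]]';python3 - <<'E'
from h import *
go(.6302,-.1754,.115,.06)
E
```

```text
clock: 15.88
position: [0.398, 0.1758, 0.1151]
ee_rot: [2.148, 2.292, -0.001]
force: [-0.2, 0.6, 0.0]
width: 0.13
gripper_force: 15.0
pos [0.398  0.1758 0.1151] yaw 0.065 tilt [-0.0002 -0.0004] w 0.13 q7 -0.29 t 15.8833
tool shift/0.4: [-9.139e-01  5.224e-01  5.000e-04] dist 0.421
turn rad world -0.005 units: [-0.0001  0.0002  0.0024]
if turned first, tool shift: [-9.113e-01  5.269e-01  3.000e-04]
```

```bash
python3 -m creep '[[-0.076,0.0437,0,0,0,0],[-0.076,0.0437,0,0,0,0],[-0.076,0.0437,0,0,0,0],[-0.076,0.0437,0,0,0,0],[-0.076,0.0437,0,0,0,0],[-0.076,0.0437,0,0,0,0],[-0.076,0.0437,0,0,0,0],[-0.076,0.0437,0,0,0,0],[-0.076,0.0437,0,0,0,0],[-0.076,0.0437,0,0,0,0],[-0.076,0.0437,0,0,0,0],[-0.076,0.0437,0,0,0,0.0024],[0,0,0.05,0,0,0],[0,0,0.05,0,0,0],[0,0,0.04,0,0,0],[0,0,0,0,0,0],[0,0,0,0,0,0],[0,0,0,0,0,0]]';python3 - <<'E'
from h import *
go(.6302,-.1754,.0075,.06)
wrist("pics/w5",2,(150,20,500,270))
E
```

```text
clock: 17.38
position: [0.6302, -0.1757, 0.0601]
ee_rot: [2.156, 2.284, 0.001]
force: [-0.3, -0.2, 0.1]
width: 0.131
gripper_force: 15.0
pos [ 0.6302 -0.1757  0.0601] yaw 0.058 tilt [ 0.0008 -0.    ] w 0.131 q7 0.53 t 17.3833
tool shift/0.4: [0.0008 0.     0.1314] dist 0.053
turn rad world 0.002 units: [ 0.0004  0.     -0.0012]
if turned first, tool shift: [8.000e-04 1.000e-04 1.314e-01]
```

View pics/w5.png

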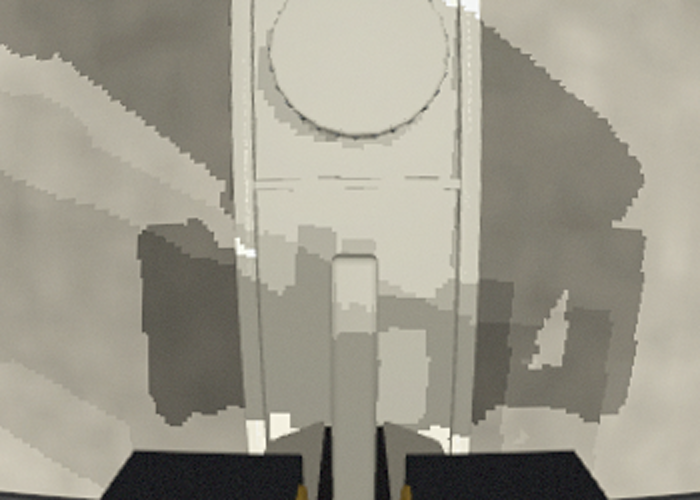

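The scoop handle (centre x≈355) lies midway between the compartment walls (260 and 455), with the rib clear at y≈183. The jar sits inside its compartment, centre x≈359. Lowering the scoop.

```bash
python3 -m creep '[[0,0,0.05,0,0,0],[0,0,0.04,0,0,0],[0,0,0.025,0,0,0],[0,0,0.01,0,0,0],[0,0,0.006,0,0,0],[0,0,0,0,0,0],[0,0,0,0,0,0],[0,0,0,0,0,0]]'; python3 -m creep '[[0,0,0,0,0,0],[0,0,0,0,0,0],[0,0,0,0,0,0],[0,0,0,0,0,0],[0,0,-0.02,0,0,0],[0,0,-0.05,0,0,0],[0,0,-0.09,0,0,0],[0,0,-0.1,0,0,0],[0,0,-0.1,0,0,0],[0,0,0,0,0,0],[0,0,0,0,0,0]]' 0.52
python3 - <<'E'
from h import *
go(.400,-.289,.12,np.pi/2+.14)
E
```

```text
clock: 18.1
position: [0.6304, -0.1757, 0.0077]
ee_rot: [2.158, 2.282, 0.001]
force: [0.3, 0.6, -0.0]
width: 0.127
gripper_force: 15.0
clock: 19.02
position: [0.6315, -0.1762, 0.1543]
ee_rot: [2.155, 2.279, 0.005]
force: [-0.4, 0.8, -0.4]
width: 0.237
gripper_force: 0.0
pos [ 0.6315 -0.1762  0.1543] yaw 0.056 tilt [ 0.0058 -0.0009] w 0.237 q7 0.49 t 19.0167
tool shift/0.4: [-0.2492 -0.594   0.0827] dist 0.26
turn rad world -1.487 units: [ 0.0027 -0.0016  0.7098]
if turned first, tool shift: [-0.6124  0.1985  0.0858]
```

```bash
python3 -m creep '[[0,0,0,0,0,0.0267],[-0.0039,-0.0773,0,0,0,0],[-0.0039,-0.0773,0,0,0,0],[-0.0039,-0.0773,0,0,0,0],[-0.0039,-0.0773,0,0,0,0],[-0.0039,-0.0773,0,0,0,0],[-0.0039,-0.0773,0,0,0,0],[-0.0039,-0.0773,0,0,0,0],[0,0,0,0,0,0],[0,0,0,0,0,0],[0,0,0,0,0,0]]' -0.3
python3 - <<'E'
from h import *
go(.415,-.187,.008,0)
wrist("pics/w6",1.25)
E
```

```text
clock: 19.93
position: [0.4137, -0.1862, 0.1506]
ee_rot: [-2.221, -2.222, -0.0]
force: [0.5, -0.2, 0.2]
width: 0.646
gripper_force: 0.0
pos [ 0.4137 -0.1862  0.1506] yaw 0.0 tilt [0.0001 0.0002] w 0.646 q7 0.5 t 19.9333
tool shift/0.4: [-0.002   0.0033  0.3566] dist 0.143
turn rad world -0.0 units: [ 0.     -0.0001  0.0001]
if turned first, tool shift: [-0.0019  0.0033  0.3566]
```

View pics/w6.png

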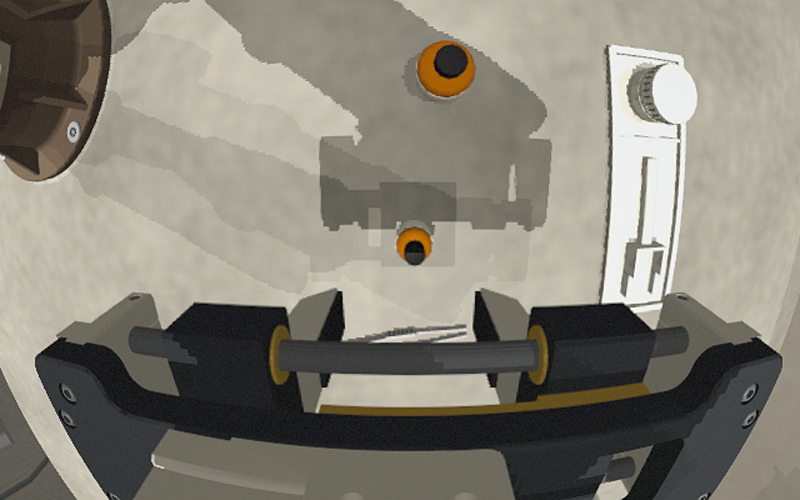

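The small bottle's cap centre is at (415,252), between the fingers. The scoop lies in the long compartment and the jar stands in the short one.

Run:
```python
from h import *
f=lambda l,z:wpos("pics/w6",[((a+.5)/1.25-.5,(b+.5)/1.25-.5) for a,b in l],z)
w=f([(415,254),(414,245)],[.055,.035]);print(w.round(4))
go(w[0,0],w[0,1],.008,0)
```

```text
[[ 0.4165 -0.1902  0.055 ]
 [ 0.4161 -0.1899  0.035 ]]
pos [ 0.4142 -0.1863  0.1506] yaw 0.001 tilt [ 0.0001 -0.0001] w 0.651 q7 0.5 t 19.9833
tool shift/0.4: [-0.0099  0.0059  0.3566] dist 0.143
turn rad world -0.001 units: [0.0001 0.0001 0.0003]
if turned first, tool shift: [-0.0099  0.006   0.3566]
```

```bash
python3 -m creep '[[-0.0075,0.0055,0,0,0,0],[0,0,0.06,0,0,0],[0,0,0.08,0,0,0],[0,0,0.08,0,0,0],[0,0,0.07,0,0,0],[0,0,0.045,0,0,0],[0,0,0.0215,0,0,0],[0,0,0,0,0,0],[0,0,0,0,0,0]]'; python3 -m creep '[[0,0,0,0,0,0],[0,0,0,0,0,0],[0,0,0,0,0,0],[0,0,0,0,0,0],[0,0,0,0,0,0],[0,0,0,0,0,0],[0,0,0,0,0,0],[0,0,0,0,0,0]]' 1 15;python3 - <<'E'
from h import *
go(.609,.187,.17,.01)
E
```

```text
clock: 20.73
position: [0.416, -0.1898, 0.0083]
ee_rot: [-2.221, -2.221, 0.001]
force: [-0.2, -0.3, -0.1]
width: 0.648
gripper_force: 0.0
clock: 21.4
position: [0.4159, -0.1895, 0.0086]
ee_rot: [2.221, 2.221, 0.001]
force: [-0.0, 1.3, 7.1]
width: 0.297
gripper_force: 15.0
pos [ 0.4159 -0.1895  0.0086] yaw -0.0 tilt [0.0008 0.0001] w 0.297 q7 0.7 t 21.4
tool shift/0.4: [ 0.9412  0.483  -0.403 ] dist 0.453
turn rad world 0.01 units: [ 0.0004 -0.     -0.0048]
if turned first, tool shift: [ 0.9363  0.4921 -0.4035]
```

```bash
python3 -m creep '[[0,0,-0.03,0,0,0],[0,0,-0.07,0,0,0],[0,0,-0.09,0,0,0],[0,0,-0.09,0,0,0],[0,0,-0.045,0,0,0],[0.0784,0.0403,0,0,0,0],[0.0784,0.0403,0,0,0,0],[0.0784,0.0403,0,0,0,0],[0.0784,0.0403,0,0,0,0],[0.0784,0.0403,0,0,0,0],[0.0784,0.0403,0,0,0,0],[0.0784,0.0403,0,0,0,0],[0.0784,0.0403,0,0,0,0],[0.0784,0.0403,0,0,0,0],[0.0784,0.0403,0,0,0,0],[0.0784,0.0403,0,0,0,0],[0.0784,0.0403,0,0,0,-0.0048],[0,0,0.05,0,0,0],[0,0,0,0,0,0],[0,0,0,0,0,0]]';python3 - <<'E'
from h import *
go(.609,.187,.0128,.01)
wrist("pics/w7",1.25)
E
```

```text
clock: 23.07
position: [0.6079, 0.1864, 0.1171]
ee_rot: [-2.209, -2.232, 0.005]
force: [-0.1, -1.1, 0.2]
width: 0.295
gripper_force: 15.0
pos [0.6079 0.1864 0.1171] yaw 0.01 tilt [-0.0028 -0.0017] w 0.295 q7 -0.13 t 23.0667
tool shift/0.4: [0.0018 0.0036 0.2606] dist 0.104
turn rad world -0.0 units: [-0.0014  0.0008  0.0002]
if turned first, tool shift: [0.0014 0.0029 0.2606]
```

View pics/w7.png

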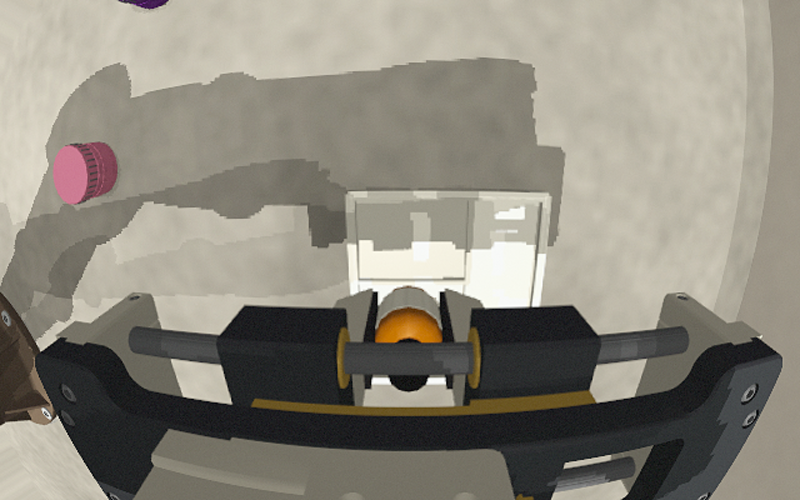

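The bottle (x≈410) is centred on the small compartment, whose walls are at 357 and 467. The tray's +y edge runs from (347,192) to (549,194).

```bash
python3 -m creep '[[0.0014,0.0029,0.06,0,0,0],[0,0,0.08,0,0,0],[0,0,0.06,0,0,0],[0,0,0.035,0,0,0],[0,0,0.015,0,0,0],[0,0,0,0,0,0],[0,0,0,0,0,0],[0,0,0,0,0,0]]'
python3 - <<'E'
from h import *
f=lambda l,z:wpos("pics/w7",[((a+.5)/1.25-.5,(b+.5)/1.25-.5) for a,b in l],z)
print(f([(347,192),(549,194)],.009).round(4))
go(.609,.187,.0125,.01)
E
```

```text
clock: 23.78
position: [0.6113, 0.1872, 0.02]
ee_rot: [2.21, 2.231, 0.003]
force: [0.7, -0.2, 0.0]
width: 0.297
gripper_force: 15.0
[[0.5624 0.2233 0.009 ]
 [0.7076 0.2248 0.009 ]]
pos [0.6113 0.1872 0.02  ] yaw 0.009 tilt [0.0023 0.0008] w 0.297 q7 -0.08 t 23.7833
tool shift/0.4: [-0.0006 -0.0058  0.0187] dist 0.008
turn rad world 0.001 units: [ 0.0011 -0.0004 -0.0003]
if turned first, tool shift: [-0.0006 -0.0057  0.0187]
```

```bash
python3 -m creep '[[0.002,-0.004,0.009,0,0,0],[0,0,0.006,0,0,0],[0,0,0.003,0,0,0],[0,0,0,0,0,0],[0,0,0,0,0,0],[0,0,0,0,0,0]]'; python3 -m creep '[[0,0,0,0,0,0],[0,0,0,0,0,0],[0,0,0,0,0,0],[0,0,0,0,0,0],[0,0,-0.02,0,0,0],[0,0,-0.05,0,0,0],[0,0,-0.09,0,0,0],[0,0,-0.1,0,0,0],[0,0,-0.1,0,0,0],[0,0,0,0,0,0],[0,0,0,0,0,0],[0,0,0,0,0,0]]' 0.174
python3 - <<'E'
from h import *
go(.402,-.288,.12,np.pi/2+.14)
E
```

```text
clock: 24.28
position: [0.6086, 0.1885, 0.0117]
ee_rot: [-2.21, -2.233, -0.001]
force: [-2.4, -0.5, 6.1]
width: 0.3
gripper_force: 15.0
clock: 25.28
position: [0.6083, 0.1883, 0.1553]
ee_rot: [-2.21, -2.233, -0.001]
force: [-0.3, 0.7, -0.1]
width: 0.415
gripper_force: 0.0
pos [0.6083 0.1883 0.1553] yaw 0.01 tilt [0.0001 0.0004] w 0.415 q7 -0.14 t 25.2833
tool shift/0.4: [-1.1854 -0.5277  0.0878] dist 0.52
turn rad world -1.441 units: [-1.00e-04 -2.00e-04  6.88e-01]
if turned first, tool shift: [-0.6767  1.1071  0.0883]
```

```bash
python3 -m creep '[[0,0,0,0,0,0.0573],[0,0,0,0,0,0.0573],[0,0,0,0,0,0.0573],[0,0,0,0,0,0.0573],[0,0,0,0,0,0.0573],[0,0,0,0,0,0.0573],[0,0,0,0,0,0.0573],[0,0,0,0,0,0.0573],[0,0,0,0,0,0.0573],[0,0,0,0,0,0.0573],[0,0,0,0,0,0.0573],[0,0,0,0,0,0.0573],[0,0,0,0,0,0],[0,0,0,0,0,0]]' 0; python3 -m creep '[[-0.0451,0.0738,0,0,0,0],[-0.0451,0.0738,0,0,0,0],[-0.0451,0.0738,0,0,0,0],[-0.0451,0.0738,0,0,0,0],[-0.0451,0.0738,0,0,0,0],[-0.0451,0.0738,0,0,0,0],[-0.0451,0.0738,0,0,0,0],[-0.0451,0.0738,0,0,0,0],[-0.0451,0.0738,0,0,0,0],[-0.0451,0.0738,0,0,0,0],[-0.0451,0.0738,0,0,0,0],[-0.0451,0.0738,0,0,0,0],[-0.0451,0.0738,0,0,0,0],[-0.0451,0.0738,0,0,0,0],[-0.0451,0.0738,0,0,0,0],[0,0,0.05,0,0,0],[0,0,0.05,0,0,0],[0,0,0,0,0,0],[0,0,0,0,0,0],[0,0,0,0,0,0]]';python3 - <<'E'
from h import *
go(.402,-.288,.005,np.pi/2+.14)
wrist("pics/w8",2,(180,60,480,260))
E
```

```text
clock: 26.45
position: [0.6077, 0.188, 0.1536]
ee_rot: [3.132, 0.226, -0.004]
force: [-0.2, -0.9, 0.8]
width: 0.499
gripper_force: 0.0
clock: 28.12
position: [0.4029, -0.2882, 0.1156]
ee_rot: [3.134, 0.224, -0.0]
force: [0.5, -0.9, -0.0]
width: 0.499
gripper_force: 0.0
pos [ 0.4029 -0.2882  0.1156] yaw -1.428 tilt [-0.0001 -0.    ] w 0.499 q7 -0.42 t 28.1167
tool shift/0.4: [-0.0021 -0.0007  0.2764] dist 0.111
turn rad world -0.003 units: [0.     0.     0.0013]
if turned first, tool shift: [-0.0021 -0.0007  0.2764]
```

View pics/w8.png

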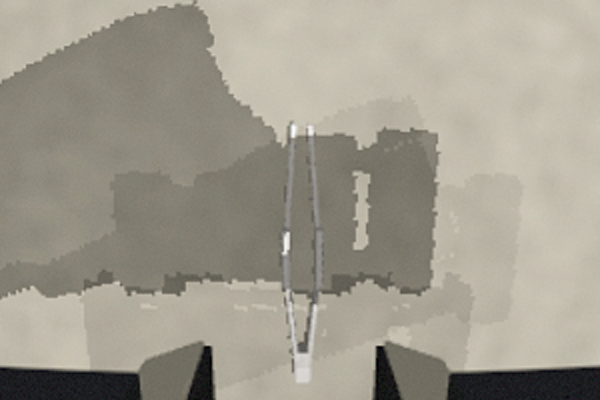

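The forceps' tips are at crop (302,126) and the joint end is at (302,381), with the grips between rows 230 and 288. They are aligned with the fingers, about 7 px to the right of their midline at 295.

Run:
```python
from h import *
w=wpos("pics/w8",[(180+302/2,60+126/2),(180+302/2,60+381/2)],[.005,.009])[:,:2];d=w[0]-w[1];L=np.linalg.norm(d);a=np.arctan2(d[1],d[0])
g=wpos("pics/w8",[(180+302.5/2,60+232/2),(180+302.5/2,60+288/2)],.010)
c=w.mean(0);print(w.round(4),L,a,c,"grips",g.round(4),g.mean(0))
c=c+d/L*.001;go(c[0],c[1],.005,np.pi/2+a)
```

```text
[[ 0.4634 -0.2819]
 [ 0.3454 -0.2993]] 0.11924654499143986 0.14648484452019853 [ 0.40443378 -0.29057494] grips [[ 0.4179 -0.2887  0.01  ]
 [ 0.3924 -0.2925  0.01  ]] [ 0.40515519 -0.29059454  0.01      ]
pos [ 0.4032 -0.2882  0.1158] yaw -1.428 tilt [ 0.0007 -0.0004] w 0.502 q7 -0.42 t 28.1667
tool shift/0.4: [0.0045 0.0061 0.2771] dist 0.111
turn rad world 0.004 units: [ 0.0002 -0.0003 -0.0018]
if turned first, tool shift: [0.0046 0.0062 0.2771]
```

```bash
python3 -m creep '[[0.0046,0.0062,0.05,0,0,-0.0018],[0,0,0.08,0,0,0],[0,0,0.08,0,0,0],[0,0,0.045,0,0,0],[0,0,0.0225,0,0,0],[0,0,0,0,0,0],[0,0,0,0,0,0],[0,0,0,0,0,0]]'; python3 -m creep '[[0,0,0,0,0,0],[0,0,0,0,0,0],[0,0,0,0,0,0],[0,0,0,0,0,0],[0,0,0,0,0,0],[0,0,0,0,0,0],[0,0,0,0,0,0],[0,0,0,0,0,0]]' 1 20; python3 -m creep '[[0,0,-0.02,0,0,0],[0,0,-0.04,0,0,0],[0,0,-0.07,0,0,0],[0,0,-0.08,0,0,0],[0,0,-0.09,0,0,0],[0,0,-0.03,0,0,0],[0,0,0,0,0,0],[0,0,0,0,0,0],[0,0,0,0,0,0]]'
python3 - <<'E'
from h import *
go(.6785,.1438,.13,.01)
E
```

```text
clock: 28.83
position: [0.4059, -0.2909, 0.0054]
ee_rot: [3.132, 0.228, 0.003]
force: [-0.7, -0.9, 0.7]
width: 0.494
gripper_force: 0.0
clock: 29.5
position: [0.4051, -0.2904, 0.0043]
ee_rot: [-3.133, -0.227, -0.001]
force: [-0.2, 1.2, 4.9]
width: 0.193
gripper_force: 20.0
clock: 30.25
position: [0.4044, -0.2897, 0.1353]
ee_rot: [-3.132, -0.227, 0.001]
force: [-0.6, -0.6, -1.7]
width: 0.19
gripper_force: 20.0
pos [ 0.4044 -0.2897  0.1353] yaw -1.426 tilt [-0.001   0.0009] w 0.19 q7 -0.44 t 30.25
tool shift/0.4: [ 0.8344 -0.9735  0.0135] dist 0.513
turn rad world 1.436 units: [-0.0007 -0.     -0.6856]
if turned first, tool shift: [1.0768 0.6959 0.0131]
```

```bash
python3 -m creep '[[0,0,0,0,0,-0.0571],[0,0,0,0,0,-0.0571],[0,0,0,0,0,-0.0571],[0,0,0,0,0,-0.0571],[0,0,0,0,0,-0.0571],[0,0,0,0,0,-0.0571],[0,0,0,0,0,-0.0571],[0,0,0,0,0,-0.0571],[0,0,0,0,0,-0.0571],[0,0,0,0,0,-0.0571],[0,0,0,0,0,-0.0571],[0,0,0,0,0,-0.0571],[0,0,0,0,0,0],[0,0,0,0,0,0]]'; python3 -m creep '[[0.0718,0.0464,0,0,0,0],[0.0718,0.0464,0,0,0,0],[0.0718,0.0464,0,0,0,0],[0.0718,0.0464,0,0,0,0],[0.0718,0.0464,0,0,0,0],[0.0718,0.0464,0,0,0,0],[0.0718,0.0464,0,0,0,0],[0.0718,0.0464,0,0,0,0],[0.0718,0.0464,0,0,0,0],[0.0718,0.0464,0,0,0,0],[0.0718,0.0464,0,0,0,0],[0.0718,0.0464,0,0,0,0],[0.0718,0.0464,0,0,0,0],[0.0718,0.0464,0,0,0,0],[0.0718,0.0464,0,0,0,0],[0,0,0.05,0,0,0],[0,0,0.04,0,0,0],[0,0,0,0,0,0],[0,0,0,0,0,0],[0,0,0,0,0,0]]';python3 - <<'E'
from h import *
go(.6785,.1436,.0105,.01)
wrist("pics/w9",1.25)
E
```

```text
clock: 31.42
position: [0.4041, -0.2901, 0.1349]
ee_rot: [-2.215, -2.225, 0.001]
force: [-0.6, 0.2, -0.2]
width: 0.193
gripper_force: 20.0
clock: 33.08
position: [0.6797, 0.1423, 0.1005]
ee_rot: [2.214, 2.228, -0.0]
force: [0.9, -0.5, -0.7]
width: 0.188
gripper_force: 20.0
pos [0.6797 0.1423 0.1005] yaw 0.006 tilt [ 0.0002 -0.0003] w 0.188 q7 -0.05 t 33.0833
tool shift/0.4: [ 0.0033 -0.003   0.225 ] dist 0.09
turn rad world 0.004 units: [ 0.0001  0.0002 -0.0017]
if turned first, tool shift: [ 0.0032 -0.0029  0.225 ]
```

View pics/w9.png

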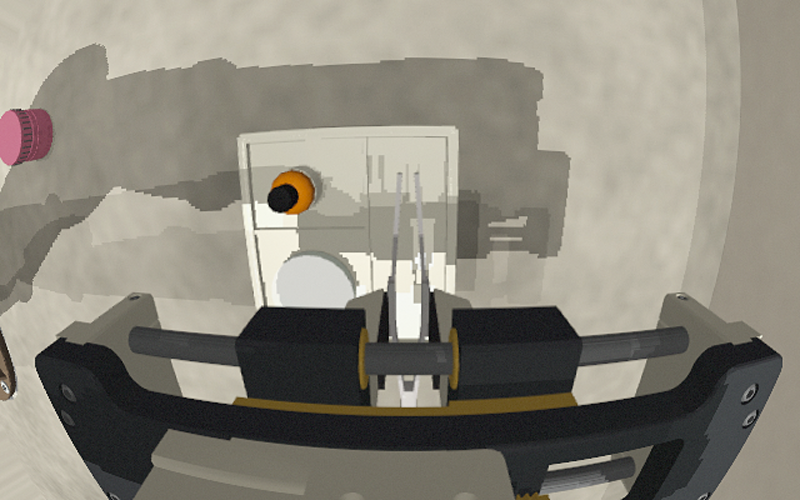

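The bottle stands in the small compartment and the dish lies in the larger square one. The forceps' tips (408,174) are centred between the rib at 367 and the wall at 447.

```bash
python3 -m creep '[[0.0032,-0.0015,0.05,0,0,-0.0017],[0,0,0.07,0,0,0],[0,0,0.05,0,0,0],[0,0,0.03,0,0,0],[0,0,0.014,0,0,0],[0,0,0.006,0,0,0],[0,0,0,0,0,0],[0,0,0,0,0,0],[0,0,0,0,0,0]]'
python3 - <<'E'
from h import *
go(.6785,.1436,.0105,.01)
E
```

```text
clock: 33.88
position: [0.6799, 0.1443, 0.0135]
ee_rot: [2.207, 2.234, 0.003]
force: [0.1, -0.6, -1.1]
width: 0.19
gripper_force: 20.0
pos [0.6799 0.1443 0.0135] yaw 0.012 tilt [0.0021 0.0006] w 0.19 q7 -0.02 t 33.8833
tool shift/0.4: [-0.0017 -0.0034  0.0074] dist 0.003
turn rad world -0.002 units: [ 0.001  -0.0003  0.0011]
if turned first, tool shift: [-0.0017 -0.0034  0.0074]
```

```bash
python3 -m creep '[[0,-0.002,0.004,0,0,0],[0,0,0.002,0,0,0],[0,0,0,0,0,0],[0,0,0,0,0,0],[0,0,0,0,0,0]]'; python3 -m creep '[[0,0,0,0,0,0],[0,0,0,0,0,0],[0,0,0,0,0,0],[0,0,0,0,0,0],[0,0,-0.02,0,0,0],[0,0,-0.05,0,0,0],[0,0,-0.09,0,0,0],[0,0,-0.1,0,0,0],[0,0,-0.1,0,0,0],[0.05,0.05,-0.04,0,0,0],[0.06,0.05,0,0,0,0],[0.06,0.05,0,0,0,0],[0.06,0.05,0,0,0,0],[0.06,0,0,0,0,0],[0,0,0,0,0,0],[0,0,0,0,0,0],[0,0,0,0,0,0]]' 0.39
python3 - <<'E'
from h import *
go(.68,.1436,.0105,.01)
d=arm.get_image("top");i=d["frame"][120:200,245:415,::-1];cv2.imwrite("pics/t2.png",cv2.resize(i,(765,360),interpolation=cv2.INTER_CUBIC))
E
```

```text
clock: 34.3
position: [0.6781, 0.1442, 0.0097]
ee_rot: [2.208, 2.235, 0.0]
force: [-0.3, -0.2, -0.1]
width: 0.194
gripper_force: 20.0
clock: 35.72
position: [0.7566, 0.2603, 0.17]
ee_rot: [2.207, 2.234, -0.001]
force: [0.3, -0.6, 0.7]
width: 0.31
gripper_force: 0.0
pos [0.7566 0.2603 0.17  ] yaw 0.012 tilt [ 0.0001 -0.0009] w 0.31 q7 -0.2 t 35.7167
tool shift/0.4: [-0.2891 -0.195   0.3989] dist 0.212
turn rad world -0.002 units: [0.0001 0.0004 0.001 ]
if turned first, tool shift: [-0.2899 -0.1943  0.3987]
```

View pics/t2.png

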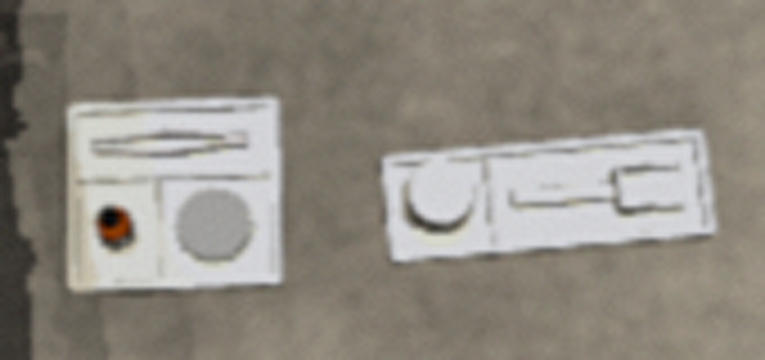

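The picture shows the forceps flat in the long compartment (92–246, 145), the dish at (214,225) and the bottle at (113,228). The jar's lid is at about (442,190) and the scoop runs from 510 to 684. I check the numbers before handing in.

Run:
```python
from h import *
def f(l,z): return top([(245+(a+.5)/4.5-.5,120+(b+.5)/4.5-.5) for a,b in l],z)[:,:2]
def rel(c,objs):
    w=f(c,.009);o=w.mean(0);e=(w[0]+w[3]-w[1]-w[2]);e/=np.linalg.norm(e);X=np.array([e[1],-e[0]])
    for n,p,z in objs:
        q=f([p],z)[0]-o;print(n,np.round([q@X*1e3,q@e*1e3],1))
rel([(68,103),(278,98),(282,284),(70,291)],[("dish -27.5,-32",(214,225),.019),("bottle cap -27.5,44.5",(109,219),.056),("forceps 41.5,0",(169,145),.01)])
rel([(384,157),(702,130),(716,233),(392,262)],[("jar 0,81.5",(442,189),.045),("scoop 0,-37.5",(597,190),.012)])
```

```text
dish -27.5,-32 [-28.8 -31.1]
bottle cap -27.5,44.5 [-31.6  43.1]
forceps 41.5,0 [38.2  3.8]
jar 0,81.5 [ 2.3 82.9]
scoop 0,-37.5 [ -0.  -36.9]
```

All within tolerance; the arm is clear.

```bash
python3 -c "
from cell import arm
print(arm.sign_off())"
```

```text
the job is handed in; nothing more can be done
None
```

Both kits are made up and handed in at about 36 s. In the final top-camera check all five items lay in their own compartments, within about 5 mm of centre. The judge's result was not shown.

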